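# Pack the capped jars into the pantry caddy

### The job

Pack the three round, flat-capped jars into the wooden caddy, each standing upright on the bottom of the cup of its own size: largest jar in the widest cup, middle in the middle, smallest in the narrowest. Set them down, do not drop them, and leave the square jar, the open jar and the jar with the knobbed lid standing where they are.

Things in the scene. Friction and masses are not known exactly. Their poses are not given: they have to be found in the camera images.
- jar_large: The largest of three round, straight-sided amber glass jars with a flat steel screw cap as wide as the jar: 64 mm diameter, 84 mm high with its cap (cap 17 mm high, smooth side to grip). Loose, upright on the table. Origin at the centre of its underside, z up; yaw has no meaning.
- jar_medium: The middle-sized of three round, straight-sided amber glass jars with a flat steel screw cap as wide as the jar: 50 mm diameter, 74 mm high with its cap (cap 17 mm high, smooth side to grip). Loose, upright on the table. Origin at the centre of its underside, z up; yaw has no meaning.
- jar_small: The smallest of three round, straight-sided amber glass jars with a flat steel screw cap as wide as the jar: 36 mm diameter, 64 mm high with its cap (cap 17 mm high, smooth side to grip). Loose, upright on the table. Origin at the centre of its underside, z up; yaw has no meaning.
- cup_large: The widest of three round open aluminium cups that stand in a row in the caddy, in shuffled order: inner diameter 82 mm, outer 88 mm, 26 mm high, inner floor 4 mm above its underside. Fixed in the caddy. Origin at the centre of its underside (6 mm above the table), z up.
- cup_medium: The middle-sized of three round open aluminium cups that stand in a row in the caddy, in shuffled order: inner diameter 68 mm, outer 74 mm, 26 mm high, inner floor 4 mm above its underside. Fixed in the caddy. Origin at the centre of its underside (6 mm above the table), z up.
- cup_small: The narrowest of three round open aluminium cups that stand in a row in the caddy, in shuffled order: inner diameter 54 mm, outer 60 mm, 26 mm high, inner floor 4 mm above its underside. Fixed in the caddy. Origin at the centre of its underside (6 mm above the table), z up.
- caddy: Low open wooden caddy, 300 mm long (its x) and 112 mm wide (its y), with a small dark bar handle on each end, 20 mm further out; walls 30 mm high, floor 6 mm thick. Fixed to the table. The three cups stand on its centre line, 94 mm apart, one at its middle. Origin at the centre of its underside, on the table, z up.
- square_jar: A look-alike that stays: amber glass jar with a square body 52 x 52 mm and a narrower round flat steel cap (46 mm), 72 mm high. Loose. Origin at the centre of its underside, x and y along its sides.
- open_jar: A look-alike that stays: round amber glass jar without a cap, open and empty, 58 mm diameter, 78 mm high. Loose. Origin at the centre of its underside.
- knob_jar: A look-alike that stays: round amber glass jar, 50 mm diameter, with a thin steel lid that carries a round knob 22 mm wide; 81 mm high to the top of the knob. Loose. Origin at the centre of its underside. (Some pantry goods that are not part of the job also stand on the table: a bowl, a tin and a plate beyond the caddy, more than 0.75 m from the robot base, and a carton 120 mm high far to the right.)

How it is judged:
At the end, for the whole second after the job is handed in: Each flat-capped jar stands in the cup of its size: centred within 12 mm, underside less than 9 mm above the cup's underside, upright within 0.12 rad, still, released. The square, open and knobbed jars stand upright and still within 20 mm of where they were (horizontal distance between jar_large and cup_large below 0.012 m and z of jar_large in the frame of cup_large below 0.009 m and angle between each of jar_large, jar_medium, jar_small, square_jar, open_jar, knob_jar's own z axis and vertical below 0.12 rad and linear speed of each of jar_large, jar_medium, jar_small, square_jar, open_jar, knob_jar below 0.02 m/s and contact force between each of jar_large, jar_medium, jar_small and the fingers below 0.01 N and horizontal distance between jar_medium and cup_medium below 0.012 m and z of jar_medium in the frame of cup_medium below 0.009 m and horizontal distance between jar_small and cup_small below 0.012 m and z of jar_small in the frame of cup_small below 0.009 m and distance of each of square_jar, open_jar, knob_jar from where it was at the start of the episode below 0.02 m); the robot touches nothing.
It fails at once if a jar that does not belong (square, open or knobbed) is moved more than 20 mm (distance of any of square_jar, open_jar, knob_jar from where it was at the start of the episode above 0.02 m).
It fails at once if a flat-capped jar is let fall (faster than 0.8 m/s while out of the fingers) ((linear speed of jar_large above 0.8 m/s and contact force between jar_large and the fingers below 0.01 N) or (linear speed of jar_medium above 0.8 m/s and contact force between jar_medium and the fingers below 0.01 N) or (linear speed of jar_small above 0.8 m/s and contact force between jar_small and the fingers below 0.01 N)).
It also fails if it takes over 88 s, if anything falls off the work surface, if the arm or the gripper's body presses on something with over 40 N, if the wrist force passes 120 N, or if a joint passes its speed limit or range.

### The arm

A 6-joint arm with a two-finger parallel gripper is mounted at the origin on the work surface. World frame = base frame: x ahead of the robot, y to its left, z up, the work surface at z = 0. Lengths are in m, angles in rad, forces in N, time in s.
With the tool pointing down it reaches from about 0.425 to 1.125 m from the base axis. Payload 14.9 kg.
Tool frame: the origin (TCP) lies midway between the tips of the shut fingers; the grasp point (between the pads) lies 19 mm behind it; z points along the fingers, y is the line along which they close (so a half turn about z gives the same grasp; the last joint's range is limited). The gripper opens to 91 mm and grips with 3 to 60 N. Pads are 32 mm wide; open, the fingers measure 118 mm over their backs; the gripper's body (76 mm by 178 mm) begins 60 mm behind the grasp point.
Start: joints at [1.196, 0.379, 1.734, -0, 1.028, -0.033], TCP at [0.235, 0.66, 0.214] pointing down, gripper open.
Joint ranges: [-2.77, 2.77], [-0.74, 2.19], [0, 2.66], [-1.06, 4.2], [0.31, 2.87], [-3.08, 3.08]. Speed limits (rad/s): [1.89, 1.89, 2.39, 3.14, 3.14, 3.14].

### API

Orientations are given as a 3x3 rotation matrix whose columns are the frame's x, y, z axes.
In Python, from bench import ctrl, ungrasp, grab, kinematics, sense, cams gives the robot as it stands. The module is installed in compiled form; this text tells all that it offers. Calls block until the motion is done:
- ctrl.move_to(position, orientation): joint-space move of the TCP to a pose.
- ctrl.line_to(position, frame=None, feed=0.15): straight line of the TCP; frame=None keeps the orientation; feed is the mean speed in m/s.
- ctrl.move_joints(angles): joint-space move.
- ungrasp() and grab(): open the fingers fully, or close them until they stop; the grip force is fixed at half the most.
- ctrl.pause(seconds).
- kinematics.solve_ik(position, orientation): joint angles nearest the present ones, or None.
- sense(): the state.
- cams.grab_frame(name): name is "side" or "top" or "wrist"; returns a dict with "image" (400x640x3 uint8, blue, green, red), "fx", "fy", "cx", "cy" (pixels), "pose" (4x4, takes a point from camera to world coordinates); the wrist camera has in their place "T_tool_cam" (4x4, takes a point from camera to tool coordinates, whose origin is the TCP and whose axes are the flange's). Camera axes: x right, y up, looking along -z (the intrinsics and any distortion apply to the point x, -y, -z); pixel columns grow to the right and rows downward; lengths in m; the calibration is good to about 2 mm. The wrist camera is an equidistant fisheye: a pixel r from the principal point sees the ray r / f radians off the axis. A picture is of the moment at which its call begins: read the wrist's pose just before it. There is no depth.
A pose or a line that the arm cannot do raises ctrl.PlanningError and nothing moves.
- ctrl.sign_off(): hands the job in; it is judged then, once.
The state is a dict: "clock": time; "joints": joint angles; "joint_velocities": joint speeds; "tau": joint torques, N m; "tcp_pos": TCP position; "tool_rot": TCP orientation; "ft_force": force on the tool from outside, world axes, zero at the start; "ft_torque": the same for the moment, N m; "width": finger opening in m; "grasp_force": force on a finger pad.
Only numpy, scipy, OpenCV 4.12 (cv2) and the standard library are available. Lean on these libraries where they do the work, as an engineer would, in place of code of your own. Each camera call takes 0.05 s, during which the arm holds its last target. There are 200 camera calls.

## Working session

There is one attempt and no reset: what is moved stays moved. The work goes in short steps, each a Python script; the robot and the scene stay as the last script left them, time stands still between calls to the robot, and variables do not carry over. Pictures are saved under pics/ and viewed, at most 14 in all, crops included, and the job is handed in when it is done.

```bash
mkdir -p pics; python3 - <<'E'
from bench import cams,sense
import cv2,numpy as np
for n in("top","side"):
    f=cams.grab_frame(n);cv2.imwrite(f"pics/{n}0.png",f["image"]);print(n,f["fx"],f["fy"],f["cx"],f["cy"],[k for k in f]);print(np.round(f["pose"],4))
s=sense();print(s["clock"],s["width"],s["tool_rot"])
E
```

```text
top 504.26248562283126 504.26248562283126 317.33362360065945 201.48291805675368 ['image', 'fx', 'fy', 'cx', 'cy', 'pose']
[[ 2.5100e-02  9.8860e-01 -1.4870e-01  3.5310e-01]
 [-9.9970e-01  2.4100e-02 -8.3000e-03  1.2000e-03]
 [-4.6000e-03  1.4890e-01  9.8880e-01  1.3061e+00]
 [ 0.0000e+00  0.0000e+00  0.0000e+00  1.0000e+00]]
side 481.5470835309418 481.5470835309418 321.2012085158127 200.06746674531345 ['image', 'fx', 'fy', 'cx', 'cy', 'pose']
[[ 0.8055  0.3329 -0.4903 -0.0554]
 [-0.5926  0.4413 -0.6738 -0.8271]
 [-0.0079  0.8333  0.5528  0.732 ]
 [ 0.      0.      0.      1.    ]]
0.1 0.09135815304117934 [[-9.42157612e-01  3.35170003e-01 -3.21760784e-04]
 [ 3.35170157e-01  9.42157221e-01 -8.58686380e-04]
 [ 1.53433300e-05 -9.16862522e-04 -9.99999580e-01]]
```

View pics/top0.png

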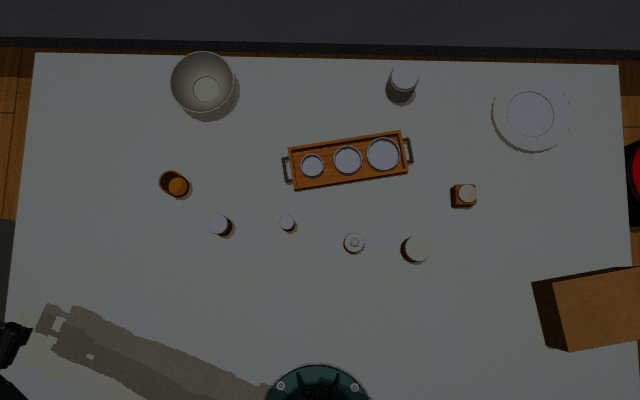

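View pics/side0.png

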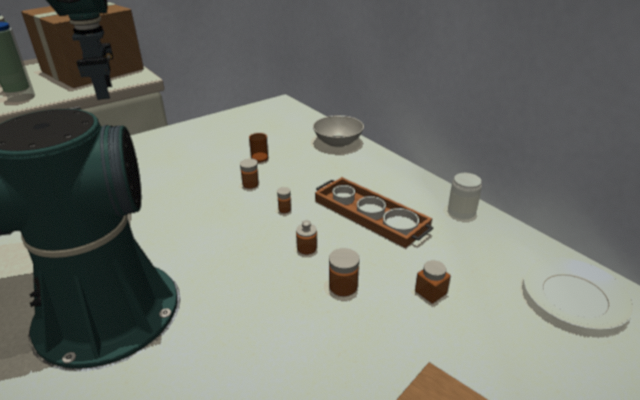

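The top picture shows the caddy with its cups: small (312,165), medium (347,160) and large (383,154). The flat-capped jars are large (418,248), medium (218,224) and small (287,222). The ones that stay are open (174,184), knob (353,242) and square (465,195). The side picture agrees with this. Next I'll fit them precisely.

```bash
cat > h.py <<'E'
import numpy as np
def ray(f,uv,z):
    P=f["pose"];d=P[:3,:3]@np.array([(uv[0]-f["cx"])/f["fx"],-(uv[1]-f["cy"])/f["fy"],-1.])
    return P[:3,3]+d*(z-P[2,3])/d[2]
def proj(f,p):
    P=f["pose"];q=P[:3,:3].T@(np.asarray(p,float)-P[:3,3])
    return np.array([f["cx"]+f["fx"]*q[0]/-q[2],f["cy"]-f["fy"]*q[1]/-q[2]])
def ring(c,z,r,n=72):
    t=np.linspace(0,2*np.pi,n);return [(c[0]+r*np.cos(a),c[1]+r*np.sin(a),z) for a in t]
E
python3 - <<'E'
from bench import cams
import cv2,numpy as np
from h import *
T=cams.grab_frame("top");S=cams.grab_frame("side")
g={"JL":((418,248),.084,.032),"JM":((218,224),.074,.025),"JS":((287,222),.064,.018),"knob":((353,242),.062,.025),"sq":((467,193),.072,.023),"open":((172,182),.078,.029),
"CL":((383,154),.032,.0425),"CM":((347,160),.032,.0355),"CS":((312,165),.032,.0285)}
s=2.3;im=cv2.convertScaleAbs(T["image"],alpha=1.8);cr=cv2.resize(im[110:290,150:490],None,fx=s,fy=s,interpolation=cv2.INTER_CUBIC)
sd=cv2.resize(S["image"][110:330,220:480],None,fx=2.7,fy=2.7,interpolation=cv2.INTER_CUBIC)
for k,(uv,z,r) in g.items():
    p=ray(T,uv,z);print(k,p.round(4),np.hypot(p[0],p[1]).round(3))
    q=np.array([proj(T,x) for x in ring(p,z,r)]);cv2.polylines(cr,[np.int32(((q-[150,110]+.5)*s)*16)],True,(0,0,255),1,cv2.LINE_AA,4)
    q=np.array([proj(S,x) for x in ring(p,z,r)]);cv2.polylines(sd,[np.int32(((q-[220,110]+.5)*2.7)*16)],True,(0,255,0),1,cv2.LINE_AA,4)
cv2.imwrite("pics/t1.png",cr);cv2.imwrite("pics/s1.png",sd)
E
```

```text
JL [ 0.4293 -0.2345  0.084 ] 0.489
JM [0.4766 0.2541 0.074 ] 0.54
JS [0.4868 0.0854 0.064 ] 0.494
knob [ 0.4415 -0.0788  0.062 ] 0.448
sq [ 0.569  -0.3587  0.072 ] 0.673
open [0.5779 0.3731 0.078 ] 0.688
CL [ 0.6733 -0.1551  0.032 ] 0.691
CM [ 0.6551 -0.0621  0.032 ] 0.658
CS [0.6397 0.028  0.032 ] 0.64
```

View pics/t1.png

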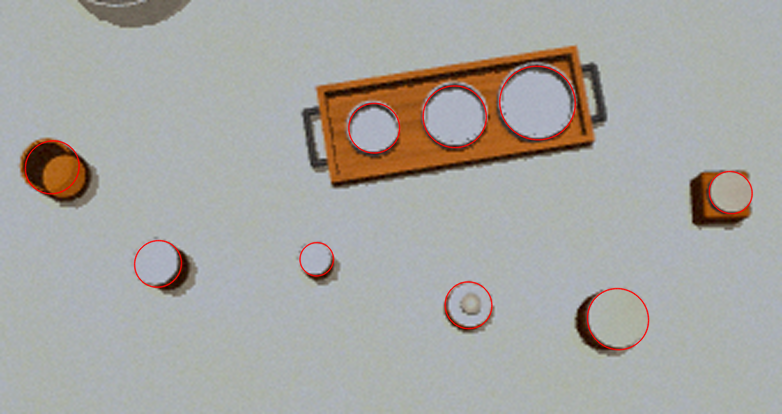

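View pics/s1.png

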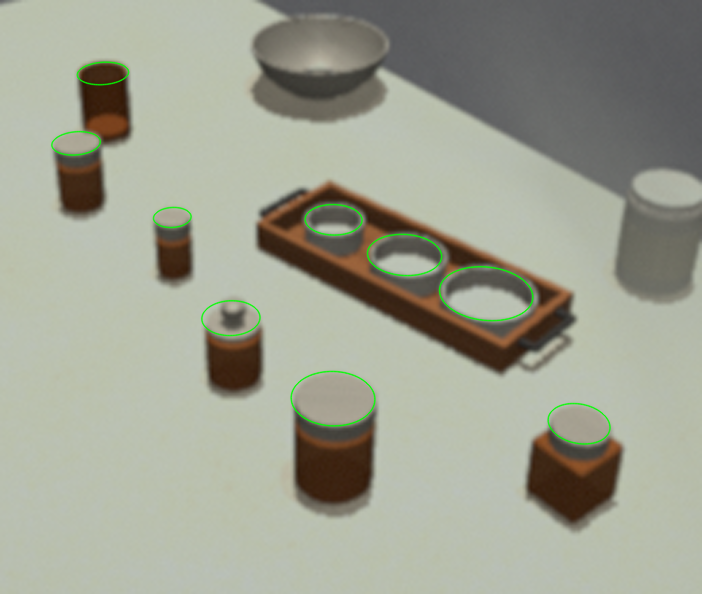

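The fits agree in both views. The sizes match, and the cups measure about 93 mm apart against the given 94. I'll start with the small jar.

```bash
cat >> h.py <<'E'
from bench import ctrl,ungrasp,grab,kinematics,sense
m=np.array([.656,-.063]);u=np.array([.1805,-.9836])
J={"S":((.4868,.0854),.064,m-.094*u),"M":((.4766,.2541),.074,m),"L":((.4293,-.2345),.084,m+.094*u)}
yv=np.array([.9836,.1805,0]);z=np.array([0,0,-1.])
R=np.column_stack([np.cross(yv,z),yv,z])
def pick_place(k):
    p,h,c=J[k];zt=h-.010-.019;H=.20
    ctrl.move_to([*p,H],R);ctrl.line_to([*p,zt],feed=.12)
    grab();s=sense();print(k,"grip",s["width"],s["grasp_force"],s["clock"])
    ctrl.line_to([*p,H],feed=.15);s=sense();print("lifted",s["width"],s["grasp_force"])
    if s["grasp_force"]<5: return
    ctrl.line_to([*c,H],feed=.2);ctrl.line_to([*c,zt+.025],feed=.12);f0=sense()["ft_force"]
    ctrl.line_to([*c,zt+.0105],feed=.03);s=sense();print("down",s["tcp_pos"],s["ft_force"]-f0)
    ctrl.pause(.2);ungrasp();ctrl.line_to([*c,H],feed=.2);print("t",sense()["clock"])
E
python3 - <<'E'
from h import *
q=kinematics.solve_ik([*J["S"][0],.2],R);q2=kinematics.solve_ik([*J["S"][0],.2],R@np.diag([-1,-1,1]));print(q,q2)
pick_place("S")
import cv2
from bench import cams
cv2.imwrite("pics/t2.png",cv2.resize(cams.grab_frame("side")["image"][110:330,220:480],None,fx=2.7,fy=2.7))
E
```

```text
[ 1.26503079e-01  6.96125584e-02  2.15200486e+00 -4.44089210e-16
  9.19975238e-01 -5.49871827e-02] None
S grip 0.03547214773507927 29.95444070385929 4.8583
lifted 0.035304363552969946 29.95385324698873
down [0.63893775 0.02943718 0.04525167] [-0.40432244 -1.27850576  0.57918366]
t 11.1
```

View pics/t2.png

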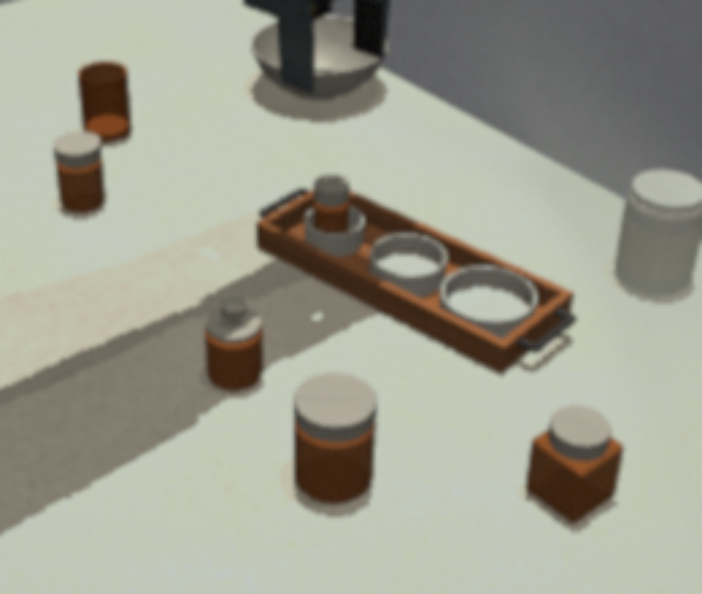

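The small jar stands upright in its cup at crop (332,200), and everything else is where it was. Next are the medium and large jars.

```bash
python3 - <<'E'
from h import *
pick_place("M");pick_place("L")
ctrl.move_to([.3,.5,.25],R)
import cv2
from bench import cams
S=cams.grab_frame("side");T=cams.grab_frame("top")
s=cv2.resize(S["image"][110:330,220:480],None,fx=2.3,fy=2.3,interpolation=cv2.INTER_CUBIC)
t=cv2.resize(cv2.convertScaleAbs(T["image"][110:270,150:490],alpha=1.8),None,fx=2.3,fy=2.3,interpolation=cv2.INTER_CUBIC)
for k in J:
    q=np.array([proj(T,x) for x in ring(J[k][2],J[k][1]+.01,{"S":.018,"M":.025,"L":.032}[k])])
    cv2.polylines(t,[np.int32((q-[150,110]+.5)*2.3*16)],True,(0,0,255),1,cv2.LINE_AA,4)
cv2.imwrite("pics/t3.png",t);cv2.imwrite("pics/s3.png",s)
E
```

```text
M grip 0.04923186821774601 29.987117872879026 14.3833
lifted 0.049361378743957504 29.982779395063517
down [ 0.65591606 -0.06298365  0.05525968] [-0.04931506 -0.71211775  0.03730917]
t 21.2667
L grip 0.06351002859492093 30.008342079063368 24.2667
lifted 0.06364586209788846 30.000085889678303
down [ 0.67275187 -0.15544265  0.06531549] [-2.28493597  0.19020597  2.01223883]
t 30.2333
```

View pics/t3.png

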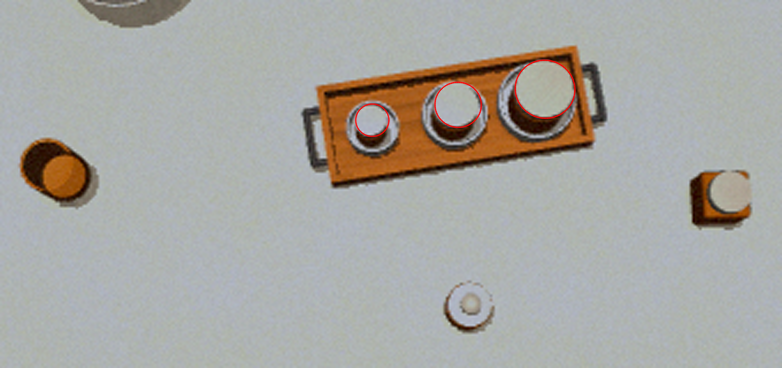

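View pics/s3.png

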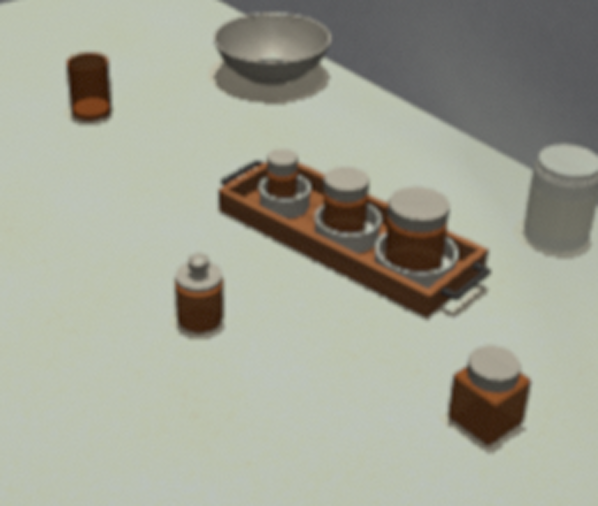

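In the top crop the caps at (372,120), (457,104) and (545,89) lie on their predicted outlines. All three jars stand upright in their own cups, and the look-alikes haven't moved.

```bash
python3 -c "
from bench import ctrl
print(ctrl.sign_off())"
```

```text
the job is handed in; nothing more can be done
None
```

All three flat-capped jars stand upright in their matching cups, the look-alike jars were left where they were, and the job is handed in after about 32 s of robot time; the hand-in call returned no verdict.

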